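# Refit a gas-hob knob on its D-shaft and hold it pressed to light the burner

## Task

The hob has been cleaned: its gas is shut off and one black knob is off, lying on the worktop. Open the gas by swinging the yellow lever of the gas cock round until it lies in line with the copper pipe, against its stop; then turn the loose knob so that its white pointer faces the white off dot, push it fully home on the bare D-shaft, and press it right in against the spring of the push-to-light tap to light the burner. Keep it fully pressed for at least three seconds and finish still holding it down, without shifting the tin, the jar or the saucepan.

Things in the scene. Friction and masses are not known exactly. Their poses are not given: they have to be found in the camera images.
- hob: two-burner table-top gas hob, 460 mm deep (x), 310 mm wide (y), front towards the robot; origin on the worktop 15 mm behind its centre. Grey glass deck 73 mm above the worktop, iron grates 113 mm. Two knob places on the deck near the front, each with a white off dot behind it: the right one is bare, the left one (140 mm away) has its fixed knob. Fixed.
- gas_lever (a joint): angle (rad) of the gas cock's yellow lever about its upright pivot: 0 = shut, lever square across the copper pipe and pointing to the hob's front; pi/2 = open at its stop, lever above the pipe, in line with it and pointing towards the hob. It grows anticlockwise seen from above. It moves stiffly (about 4 N at the grip) and stays where it is left.
- lever_pivot (a point): point on the lever's upright pivot axis, at the lever's mid-thickness, 86 mm above the worktop; the gas cock stands on the left (+y) side of the hob. The lever runs from here through lever_grip.
- lever_grip (a point): point to take the lever: in its yellow sleeve, 70 mm from the pivot, at mid-thickness. The sleeve is 18 mm wide, 10 mm thick, and covers 31 to 97 mm from the pivot; the lever is level and swings in the level plane 25 mm clear above the pipe.
- pipe_mid (a point): point on the axis of the level copper pipe (16 mm thick, axis 48 mm above the worktop) between the cock and the hob's left side, 85 mm from the pivot; the lever points at it from above when open.
- shaft_top (a point): centre of the top of the bare brass tap spindle near the hob's front right corner; z up. Upright, 10 mm thick, chamfered top, a flat down its whole +x side (7 mm across the flat). It stands 24 mm above the deck (97 mm above the worktop) and does not turn. Its +x axis points to the white off dot on the deck 34 mm away, towards the hob's back.
- tap_shaft (a joint): how far the spindle is pushed down (m): 0 = out, 0.005 = pressed right in. Spring: 4 N to start it, 9 N fully in; it springs back when let go.
- knob_center (a point): centre, half-way up, of the loose black knob, upright on the worktop right of the hob; z up, axes fixed in the knob. Round skirt 48 mm across, 8 mm high; above it a straight grip bar 44 mm long (along x), 20 mm wide (along y), 8 to 32 mm above the underside. 30 to 65 g. A white pointer line is at the bar's +x end.
- knob_bore (a point): centre of the knob's underside, the mouth of its D-shaped bore: 17 mm deep, 0.75 mm larger all round than the spindle, flat on the knob's +x (pointer) side. Fitted, the knob's x axis lies along shaft_top's x axis; fully home, the spindle's top meets the bore's end and the skirt is 7 mm above the deck (2 mm when pressed right in).
- knob_pointer (a point): the pointer end of the knob's grip bar, 22 mm from the axis, half-way up.
- tin_center (a point): centre of a low round aluminium tin, 61 mm across, 28 mm high, on the worktop to the right of the hob. Leave alone.
- jar_center (a point): centre of a small amber jar with a red lid, 60 mm across, 85 mm high, on the worktop to the left of the hob, beyond the gas cock. Leave alone.
- pan_center (a point): centre of a steel saucepan, 152 mm across, 60 mm high, with a long black handle, on the hob's rear burner grate (113 mm above the worktop). Leave alone.
Things that resemble listed ones, but are neither listed nor needed, are in the scene too. Of the things that look like the part that bears knob_center, the smallest one is meant.

How it is judged:
On the way, in this order (a step that is already met when the one before it is completed fails the run):
1. the gas cock's lever lies in line with the pipe, at its stop (value of joint gas_lever above 1.48 rad), for 0.2 s.
2. the knob is fully home on the spindle, flats matched, and kept pressed right in for nearly three seconds (horizontal distance between knob_center and shaft_top below 0.003 m and z of knob_center in the frame of shaft_top below 0.001 m and x of knob_pointer in the frame of shaft_top above 0.017 m and value of joint tap_shaft above 0.0038 m), for 2.7 s.
At the end, for the whole second after the job is handed in: The gas lever is within 5 degrees of in line with the pipe. The knob is fully home on the spindle (within 2 mm of the bore's end, 3 mm of its axis), upright, its pointer towards the off dot, and the fingers hold it pressed in by at least 3.8 of the 5 mm of travel, after having kept it so for 2.7 s (all of step 2 and value of joint gas_lever above 1.48 rad and angle between knob_center's own z axis and vertical below 0.12 rad and contact force between the fingers and knob above 2 N); the arm keeps its last pose, push and grip.
It fails at once if the tin was shifted (more than 20 mm) (distance of tin_center from where it was at the start of the episode above 0.02 m).
It fails at once if the jar was shifted (more than 20 mm) (distance of jar_center from where it was at the start of the episode above 0.02 m).
It fails at once if the saucepan was shifted (more than 20 mm) (distance of pan_center from where it was at the start of the episode above 0.02 m).
It also fails if it takes over 72 s, if anything falls off the work surface, if the arm or the gripper's body presses on something with over 40 N, if the wrist force passes 120 N, or if a joint passes its speed limit or range.

## Robot

A 6-joint arm with a two-finger parallel gripper is mounted at the origin on the work surface. World frame = base frame: x ahead of the robot, y to its left, z up, the work surface at z = 0. Lengths are in m, angles in rad, forces in N, time in s.
With the tool pointing down it reaches from about 0.375 to 0.825 m from the base axis. Payload 5.5 kg.
Tool frame: the origin (TCP) lies midway between the tips of the shut fingers; the grasp point (between the pads) lies 19 mm behind it; z points along the fingers, y is the direction in which the jaws open and shut (so a half turn about z gives the same grasp; the last joint's range is limited). The gripper opens to 85 mm and grips with 20 to 120 N. Pads are 22 mm wide; open, the fingers measure 114 mm over their backs; the gripper's body (76 mm by 85 mm) begins 54 mm behind the grasp point. The pads swing forward as they close: fully open they stand 13 mm farther back than shut.
Start: joints at [-1.152, 0.314, -0.047, 1.21, 0, 1.571], TCP at [0.244, -0.548, 0.231] pointing down, gripper open.
Joint ranges: [-2.67, 2.67], [-0.69, 1.73], [-1.03, 1.25], [-2.08, 2.16], [-1.42, 1.45], [-3.14, 3.14]. Speed limits (rad/s): [2.39, 2.39, 3.01, 3.14, 3.14, 3.14].

## Interface

Orientations are given as a unit quaternion [x, y, z, w].
In Python, from cell import ctrl, eyes, hand_in gives the robot as it stands.
- The arm moves only by the tool servo_tool, never from a script. Its argument "plan" is text: rows parted by semicolons, each of 7 numbers parted by spaces: the shift along the world's x, y, z in m, then the turn, a rotation vector about the world's x, y, z in rad, then the closure in counts, from 0 (fully open) to 255 (shut). A call has 1 to 20 rows; each row shifts and turns the pose as measured when the row begins; what a row does not reach is not made up. A row lasts 1/12 s, in which the tool goes at most 41.7 mm and 7.16 degrees, less where a joint would pass 70% of its speed; a pose out of reach is approached as far as the arm can. A call is refused whole if a number of a shift passes 0.0417 or a number of a turn 0.125, either way. A call with a gripper value outside its range is refused whole. The fingers move at their own pace and stop on an object; the grip force is fixed at half the most. Time passes only in rows, so rows that do not move let the fingers close. It gives the time, the measured TCP pose, the force and the opening at its end, in the units of the state.
- ctrl.read_state(): the state, without advancing time (a new reading comes with each control period).
- eyes.get_image(name): name is "scene" or "top"; returns the picture (400x640x3 uint8, red, green, blue); there is no depth.
- eyes.camera_params(name): a dict with "vfov" (degrees; the focal length in pixels is half the picture's height over the tangent of half this angle, whatever the lens; pixels are square), "cx", "cy" (the principal point, pixels), "R" (3x3) and "t" (3): a world point X has camera coordinates R X + t. Camera axes: x right, y down, z forward; pixel columns grow to the right and rows downward; lengths in m; the calibration is good to about 2 mm. A picture is of the moment at which its call begins. camera_params takes no time and is no camera call.
- hand_in(): hands the job in, once; it reports no verdict.
The state is a dict: "time_s": time; "joints": joint angles; "joint_velocities": joint speeds; "joint_torque": joint torques, N m; "ee_pos": TCP position; "eef_rot": TCP orientation; "contact_force": force on the tool from outside, world axes, zero at the start; "moment": the same for the moment, N m; "opening": opening from 0.0 (shut) to 1.0 (fully open).
Only numpy, scipy, OpenCV 4.12 (cv2) and the standard library are available. Lean on these libraries where they do the work, as an engineer would, in place of code of your own. Each camera call takes 0.05 s, during which the arm holds its last target.

## Working session

There is one attempt and no reset: what is moved stays moved. The work goes in short steps, Python scripts to look and compute and a tool call to move; the robot and the scene stay as the last step left them, time stands still between calls to the robot, and variables do not carry over. Pictures are saved under pics/ and viewed, and the job is handed in when it is done.

Besides the shell and the picture viewer there is one more tool, called after ">>>" as name(argument=value, ...) on one line, values as JSON. servo_tool: Moves the arm, as the interface text tells. Its arguments: {"type":"object","properties":{"plan":{"type":"string"}},"required":["plan"]}

```bash
mkdir -p pics; ls
python3 - <<'E'
from cell import ctrl, eyes
import cv2
print(ctrl.read_state())
for n in ("scene","top"):
    im=eyes.get_image(n); cv2.imwrite(f"pics/{n}0.png",im[:,:,::-1]); print(n,eyes.camera_params(n))
E
```

```text
pics
{'time_s': 0.0, 'joints': array([-1.15202532e+00,  3.14212970e-01, -4.80748951e-02,  1.21020196e+00,
       -1.62938909e-05,  1.57080725e+00]), 'joint_velocities': array([ 0.00068546,  0.00049617, -0.0017234 ,  0.00100186,  0.00013455,
       -0.0010854 ]), 'joint_torque': array([-2.45382573e-03, -5.39584887e+01,  3.39752519e+01,  1.89106894e-02,
       -9.76606657e-05, -9.59171473e-06]), 'ee_pos': array([ 0.24374303, -0.54762825,  0.23044423]), 'eef_rot': array([ 9.78159611e-01,  2.07853454e-01, -1.83977822e-04, -8.26560684e-04]), 'contact_force': array([-0.25736531, -0.40559799, -0.19572988]), 'moment': array([-0.00185755,  0.00793865, -0.00461294]), 'opening': 0.9998664863013845}
scene {'vfov': 52.24887587957047, 'cx': 324.61818938723417, 'cy': 194.9190743651684, 'R': array([[-0.72531298,  0.68831514, -0.01197339],
       [ 0.43507861,  0.44484721, -0.78282665],
       [-0.5335051 , -0.57300369, -0.62212464]]), 't': array([ 0.42595667, -0.15017954,  1.52903472])}
top {'vfov': 52.028371329673774, 'cx': 318.6097372029466, 'cy': 195.760486169048, 'R': array([[-0.00792338, -0.99946846,  0.0316232 ],
       [-0.99608527,  0.00510432, -0.08825014],
       [ 0.08804182, -0.03219865, -0.99559625]]), 't': array([-0.03474038,  0.56350667,  1.0659516 ])}
```

View pics/scene0.png

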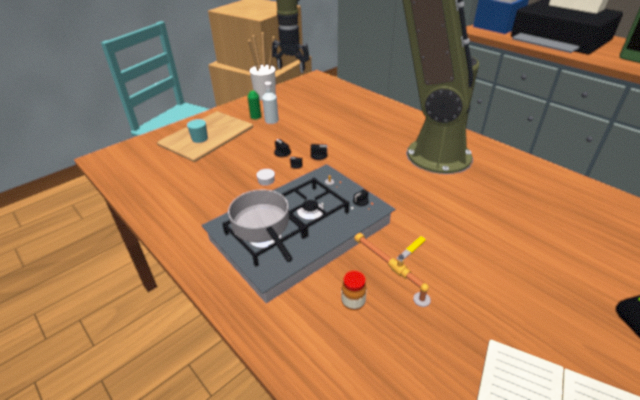

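View pics/top0.png

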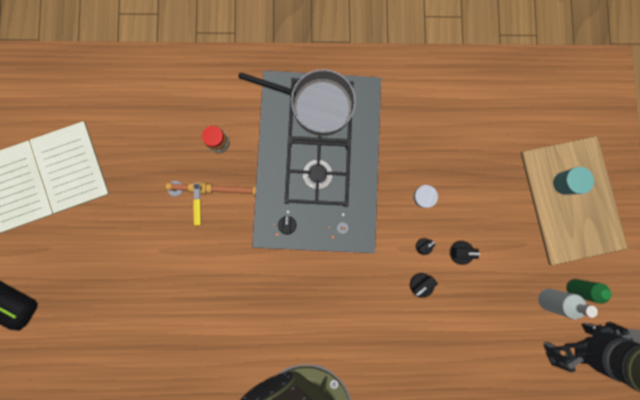

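The top view shows the lever at about (197,205), the bare spindle at (343,228), the tin at (426,196), and three knobs. The smallest knob is at about (426,246). I'll enlarge these.

Run:
```python
import cv2
im=cv2.imread("pics/top0.png")
def crop(n,x0,y0,x1,y1,s,im=im):
    c=cv2.resize(im[y0:y1,x0:x1],None,fx=s,fy=s,interpolation=cv2.INTER_CUBIC); cv2.imwrite(f"pics/{n}.png",c)
crop("t_knob",400,175,500,305,4.6)
crop("t_shaft",260,195,390,265,6)
crop("t_lev",155,115,265,235,5)
s=cv2.imread("pics/scene0.png")
crop("s_all",250,130,440,310,3.3,s) if 0 else None
crop("s_knob",250,130,410,220,5,s)
crop("s_lev",340,215,440,315,6,s)
```

```text
(no output)
```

View pics/t_knob.png

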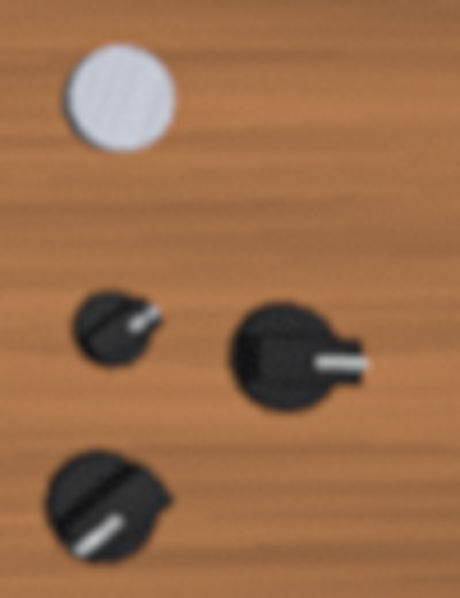

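View pics/t_shaft.png

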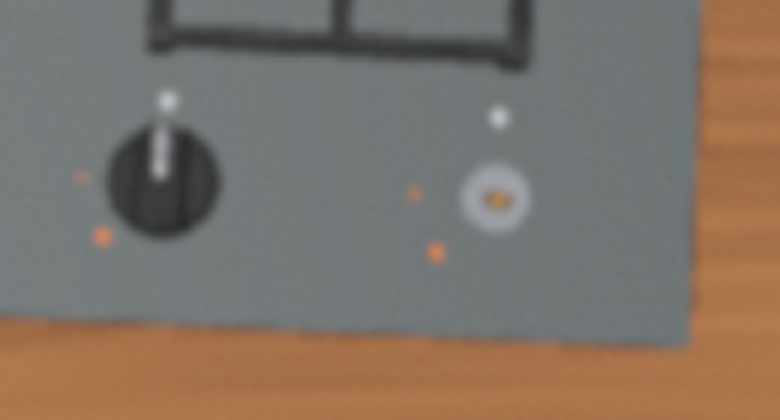

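View pics/t_lev.png

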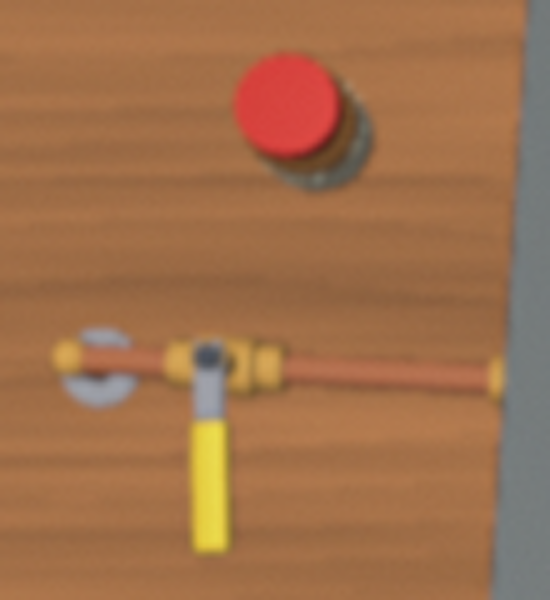

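View pics/s_knob.png

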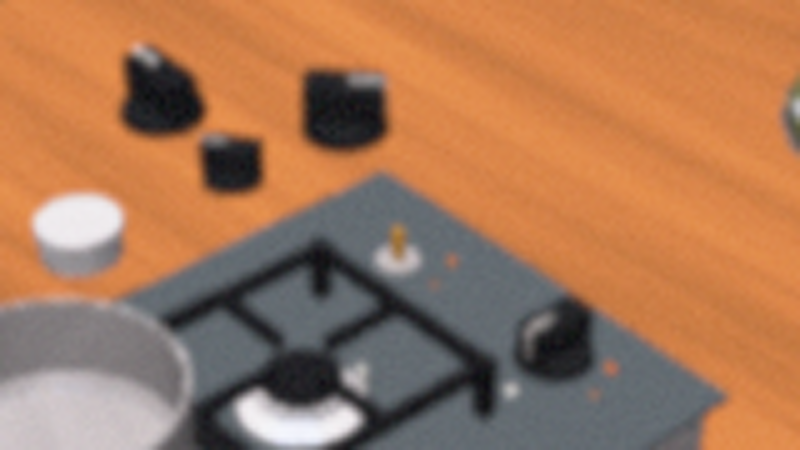

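View pics/s_lev.png

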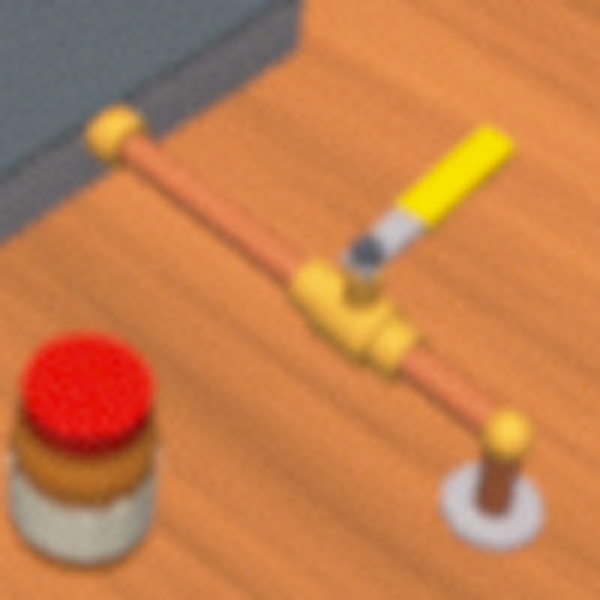

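```bash
cat > h.py <<'E'
import numpy as np, cv2
from cell import eyes
P={n:eyes.camera_params(n) for n in ("scene","top")}
def ray(n,u,v):
    p=P[n]; f=200/np.tan(np.radians(p['vfov'])/2)
    d=np.array([(u-p['cx'])/f,(v-p['cy'])/f,1.]); R=np.array(p['R'])
    c=-R.T@np.array(p['t']); return c,R.T@d
def at(n,u,v,z):
    c,d=ray(n,u,v); return c+d*(z-c[2])/d[2]
def proj(n,X):
    p=P[n]; f=200/np.tan(np.radians(p['vfov'])/2)
    q=np.array(p['R'])@np.array(X)+np.array(p['t']); return np.array([f*q[0]/q[2]+p['cx'],f*q[1]/q[2]+p['cy']])
def cc(x0,y0,s,u,v): return x0+(u+.5)/s-.5,y0+(v+.5)/s-.5
def tri(a,b):
    c1,d1=ray('top',*a);c2,d2=ray('scene',*b);d1/=np.linalg.norm(d1);d2/=np.linalg.norm(d2)
    A=np.stack([d1,-d2],1);s=np.linalg.lstsq(A,c2-c1,rcond=None)[0]
    p,q=c1+s[0]*d1,c2+s[1]*d2; return (p+q)/2,np.linalg.norm(p-q)
E
python3 - <<'E'
from h import *
np.set_printoptions(precision=4,suppress=True)
T=lambda u,v,z:at('top',*cc(260,195,6,u,v),z)
print('shaft',T(498,200,.097),'dot',T(499,118,.073),'ldot',T(168,101,.073),'lknobskirt',T(163,181,.086))
K=lambda u,v,z:at('top',*cc(400,175,4.6,u,v),z)
print('knob skirt',K(112,328,.008),'ptr',K(158,312,.032), K(133,326,.032),'tin',K(121,98,.028), 'size',K(175,98,.028)-K(68,98,.028))
L=lambda u,v,z:at('top',*cc(155,115,5,u,v),z)
print('pivot',L(208,357,.091),'tip',L(210,551,.091),'sleeve0',L(209,420,.091),'pipe',L(490,378,.056),L(130,360,.056),'jar',L(287,105,.085))
S=lambda u,v,z:at('scene',*cc(340,215,6,u,v),z)
print('S pivot',S(365,252,.094),'tip',S(496,137,.091),'sleeve0',S(417,214,.091))
S=lambda u,v,z:at('scene',*cc(250,130,5,u,v),z)
print('S shaft',S(398,228,.097),'ldot',S(510,390,.073),'knob skirt low',S(232,175,.004),'top',S(231,147,.032),'tin',S(79,222,.028))
for c in ((264,72),(380,77),(375,252),(253,247)): print('hob',at('top',*c,.073))
E
```

```text
shaft [ 0.4767 -0.0948  0.097 ] dot [ 0.5116 -0.0979  0.073 ] ldot [0.5197 0.042  0.073 ] lknobskirt [0.4858 0.0436 0.086 ]
knob skirt [ 0.4275 -0.3224  0.008 ] ptr [ 0.4372 -0.3424  0.032 ] [ 0.4294 -0.3276  0.032 ] tin [ 0.5612 -0.326   0.028 ] size [-0.0003 -0.0629  0.    ]
pivot [0.5834 0.2678 0.091 ] tip [0.4872 0.265  0.091 ] sleeve0 [0.552  0.2667 0.091 ] pipe [0.5758 0.1327 0.056 ] [0.586  0.3167 0.056 ] jar [0.7121 0.2321 0.085 ]
S pivot [0.5858 0.2709 0.094 ] tip [0.4896 0.2668 0.091 ] sleeve0 [0.5508 0.2711 0.091 ]
S shaft [ 0.4758 -0.095   0.097 ] ldot [0.5181 0.0421 0.073 ] knob skirt low [ 0.4266 -0.3204  0.004 ] top [ 0.4296 -0.3155  0.032 ] tin [ 0.5605 -0.3225  0.028 ]
hob [0.8835 0.1029 0.073 ]
hob [ 0.8714 -0.2007  0.073 ]
hob [ 0.4157 -0.1783  0.073 ]
hob [0.431  0.1287 0.073 ]
```

The two cameras agree to within about 2–3 mm. The pivot is near (.584,.268), the spindle top near (.4765,-.095), and the smallest knob near (.427,-.322) with its pointer at about -64°. I'll do the lever first.

>>> servo_tool(plan="0.03 0.035 0 0 0 0 255;0.03 0.035 0 0 0 0 255;0.03 0.035 0 0 0 0 255;0.03 0.035 0 0 0 0 255;0.03 0.035 0 0 0 0 255;0.03 0.035 0 0 0 0 255;0.03 0.035 0 0 0 0 255;0.03 0.035 0 0 0 0 255;0 0.04 0 0 0 0 255;0 0.04 0 0 0 0 255;0 0.04 0 0 0 0 255;0 0.04 0 0 0 0 255;0 0.04 0 0 0 0 255;0 0.04 0 0 0 0 255;0 0.04 0 0 0 0 255;0 0.04 0 0 0 0 255;0 0.04 0 0 0 0 255;0 0.04 0 0 0 0 255;0 0.04 0 0 0 0 255;0 0.04 0 0 0 0 255")

```text
time_s: 1.77
ee_pos: [0.4586, 0.2046, 0.223]
eef_rot: [0.979, 0.205, -0.004, -0.004]
contact_force: [0.9, -0.2, 0.3]
opening: -0.002
```

```bash
python3 -c "
from cell import ctrl
s=ctrl.read_state();print(s['joints'])"
```

```text
[ 0.41290932  0.13885719 -0.28751358  1.15020938  0.01011129  3.14169717]
```

Joint 6 is close to its limit, so I'll turn the yaw the other way (+66°) while moving beside the lever.

>>> servo_tool(plan="0 0 0 0 0 0.12 255;0 0 0 0 0 0.12 255;0.01 0.02 0 0 0 0.12 255;0.01 0.02 0 0 0 0.12 255;0.01 0.02 0 0 0 0.12 255;0.01 0.02 0 0 0 0.12 255;0.01 0.02 0 0 0 0.12 255;0.01 0.02 0 0 0 0.12 255;0 0 0 0 0 0.12 255;0 0 0 0 0 0.12 255;0 0 0 0 0 0 255")

```text
time_s: 2.68
ee_pos: [0.5164, 0.3396, 0.2169]
eef_rot: [0.672, 0.741, -0.01, -0.002]
contact_force: [-0.1, 0.3, -0.6]
opening: -0.003
```

```bash
cat > st.py <<'E'
from cell import ctrl
import numpy as np
from scipy.spatial.transform import Rotation as R
s=ctrl.read_state();r=R.from_quat(s['eef_rot']);M=r.as_matrix()
print(s['time_s'],s['joints'].round(3),'pos',s['ee_pos'].round(4),'yaw_y',np.degrees(np.arctan2(M[1,1],M[0,1])).round(2),'z',M[:,2].round(4),'F',s['contact_force'].round(2),'op',s['opening'])
# correction rotvec to make z down keeping yaw
print('tilt fix rotvec',np.cross(M[:,2],[0,0,-1]).round(4))
E
python3 st.py
```

```text
2.6833 [ 5.830e-01  3.710e-01  1.000e-03  1.221e+00 -2.000e-03  2.056e+00] pos [0.5164 0.3396 0.2169] yaw_y 5.62 z [-0.016  -0.013  -0.9998] F [-0.07  0.28 -0.56] op -0.0027580953312649546
tilt fix rotvec [ 0.013 -0.016  0.   ]
```

>>> servo_tool(plan="0 -0.01 -0.03 0.006 -0.008 -0.05 255;0 -0.01 -0.03 0.006 -0.008 -0.05 255;0 0 -0.03 0 0 0 255;0 0 -0.03 0 0 0 255;0 0 -0.03 0 0 0 255;0 0 -0.008 0 0 0 255;0 0 0 0 0 0 255;0 0 0 0 0 0 255")

```text
time_s: 3.35
ee_pos: [0.5148, 0.317, 0.0542]
eef_rot: [0.719, 0.696, 0.001, 0.0]
contact_force: [-0.1, 0.7, -0.1]
opening: -0.002
```

```bash
python3 st.py
python3 - <<'E'
from h import *
im=eyes.get_image("top");cv2.imwrite("pics/a1.png",cv2.resize(im[100:260,130:290,::-1],None,fx=3.5,fy=3.5,interpolation=2))
im=eyes.get_image("scene");cv2.imwrite("pics/a2.png",cv2.resize(im[190:330,330:490,::-1],None,fx=4,fy=4,interpolation=2))
E
```

```text
3.35 [ 0.552  0.445 -0.283  0.842 -0.     2.155] pos [0.5148 0.317  0.0542] yaw_y -1.86 z [ 1.1e-03  6.0e-04 -1.0e+00] F [-0.14  0.73 -0.12] op -0.0017973521353581029
tilt fix rotvec [-0.0006  0.0011  0.    ]
```

View pics/a1.png

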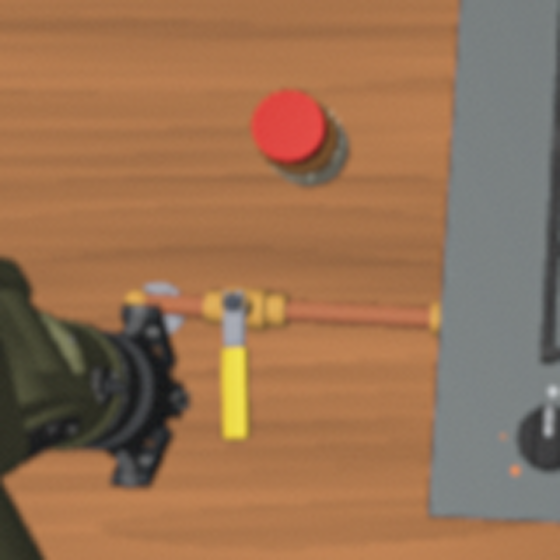

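View pics/a2.png

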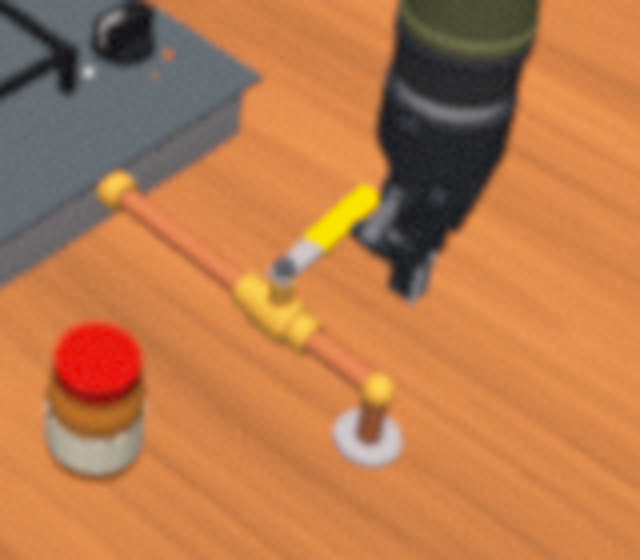

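The shut fingers are beside the lever, on its +y side. I'll raise them clear of the pipe and push along the arc.

>>> servo_tool(plan="0 0 0.016 0 0 0.03 255;0 -0.012 0 0 0 0 255;0 -0.015 0 0 0 0 255;-0.002 -0.0075 0 0 0 0.105 255;-0.0015 -0.0075 0 0 0 0.105 255;-0.0006 -0.0075 0 0 0 0.105 255;0 -0.0075 0 0 0 0.105 255;0.001 -0.0075 0 0 0 0.105 255;0.0017 -0.0073 0 0 0 0.105 255;0.0025 -0.007 0 0 0 0.105 255;0.0032 -0.0067 0 0 0 0.105 255")

```text
time_s: 4.37
ee_pos: [0.5242, 0.2327, 0.0812]
eef_rot: [0.343, 0.939, 0.017, -0.007]
contact_force: [-0.6, 4.8, -2.5]
opening: -0.003
```

```bash
python3 st.py
python3 - <<'E'
from h import *
im=eyes.get_image("top");cv2.imwrite("pics/b1.png",cv2.resize(im[100:260,130:290,::-1],None,fx=3.5,fy=3.5,interpolation=2))
im=eyes.get_image("scene");cv2.imwrite("pics/b2.png",cv2.resize(im[190:330,330:490,::-1],None,fx=4,fy=4,interpolation=2))
E
```

```text
4.3667 [ 0.398  0.358 -0.346  0.855  0.035  1.097] pos [0.5242 0.2327 0.0812] yaw_y 49.9 z [-0.0023  0.0371 -0.9993] F [-0.56  4.81 -2.52] op -0.003478755997365419
tilt fix rotvec [-0.0371 -0.0023 -0.    ]
```

View pics/b2.png

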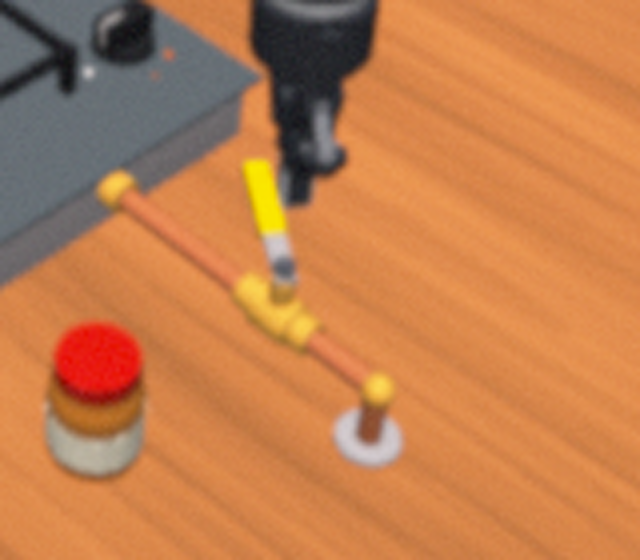

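View pics/b1.png

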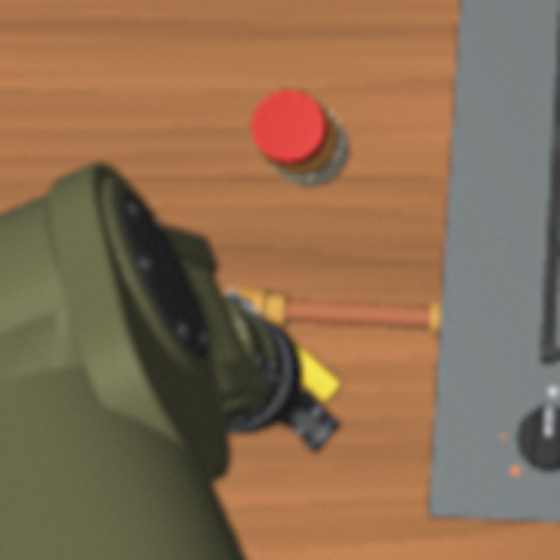

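The lever is about halfway. The tips drifted up to z=.081, so I'll lower them and continue.

>>> servo_tool(plan="0 0 -0.008 -0.02 0 0 255;0 0 -0.005 -0.02 0 0 255;0.0037 -0.0064 -0.001 0 0 0.1 255;0.0044 -0.006 -0.001 0 0 0.1 255;0.005 -0.0054 -0.001 0 0 0.1 255;0.0056 -0.0048 -0.001 0 0 0.1 255;0.006 -0.0042 -0.001 0 0 0.1 255;0.0064 -0.0035 -0.001 0 0 0.1 255;0.007 -0.003 -0.001 0 0 0.1 255;0.007 -0.002 0 0 0 0 255")

```text
time_s: 5.3
ee_pos: [0.559, 0.1985, 0.0568]
eef_rot: [-0.005, 1.0, -0.007, -0.006]
contact_force: [-27.6, 10.4, 22.5]
opening: -0.001
```

```bash
python3 st.py
python3 - <<'E'
from h import *
im=eyes.get_image("scene");cv2.imwrite("pics/c2.png",cv2.resize(im[190:330,330:490,::-1],None,fx=4,fy=4,interpolation=2))
E
```

```text
5.3 [ 0.346  0.437 -0.288  0.862 -0.008  0.337] pos [0.559  0.1985 0.0568] yaw_y 90.54 z [-0.0127 -0.0134 -0.9998] F [-27.61  10.36  22.45] op -0.0012386123556196007
tilt fix rotvec [ 0.0134 -0.0127  0.    ]
```

View pics/c2.png

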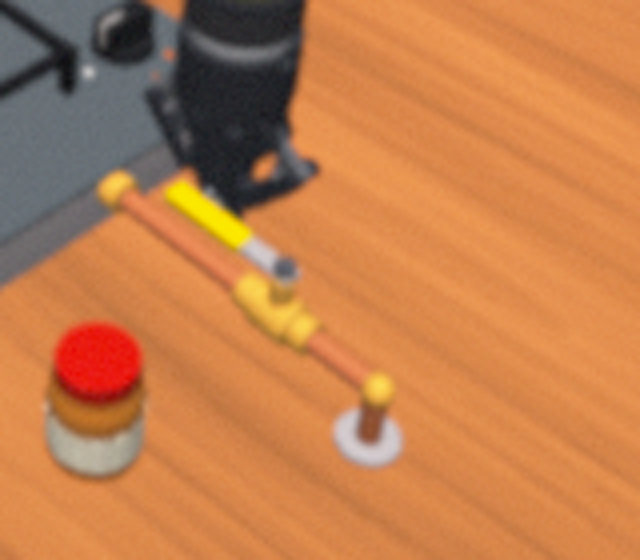

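The lever looks nearly in line with the pipe, but the tip is resting on the pipe (Fz 22 N). I'll lift a little and press gently.

>>> servo_tool(plan="-0.002 0 0.008 0.01 -0.01 0 255;0.002 0 0.003 0 0 0 255;0.003 0 0 0 0 0 255;0.003 0 0 0 0 0 255")

```text
time_s: 5.68
ee_pos: [0.5588, 0.1981, 0.0658]
eef_rot: [0.001, 1.0, -0.005, -0.007]
contact_force: [-18.1, 0.3, 14.1]
opening: -0.001
```

```bash
python3 st.py
python3 - <<'E'
from h import *
im=eyes.get_image("scene");cv2.imwrite("pics/d2.png",cv2.resize(im[230:310,350:440,::-1],None,fx=7,fy=7,interpolation=2))
E
```

```text
5.6833 [ 0.343  0.428 -0.279  0.881 -0.004  0.345] pos [0.5588 0.1981 0.0658] yaw_y 89.86 z [-0.0148 -0.009  -0.9998] F [-18.09   0.31  14.12] op -0.000691695730957209
tilt fix rotvec [ 0.009  -0.0148  0.    ]
```

View pics/d2.png

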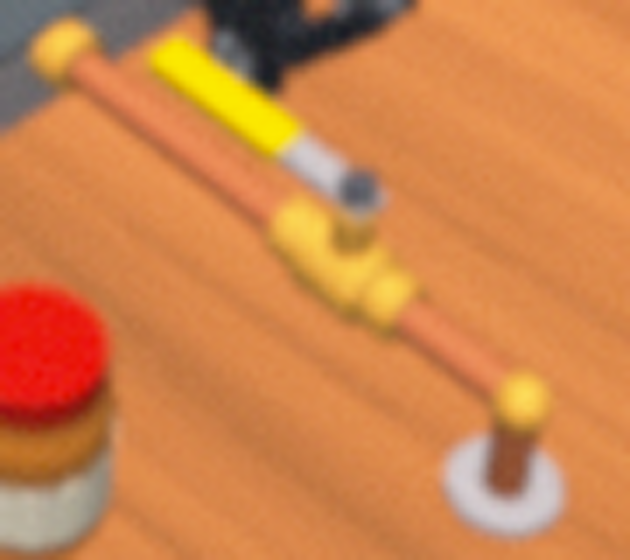

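An 18 N push gives no motion, so the lever is at its stop. I'll retreat up and away, turn the jaws towards the knob, and check from above.

>>> servo_tool(plan="-0.02 0 0 0.009 -0.015 0 255;-0.02 0 0.01 0 0 0 255;-0.01 0 0.04 0 0 0 200;-0.01 0 0.04 0 0 -0.1 100;-0.01 0 0.04 0 0 -0.1 0;0 -0.04 0.02 0 0 -0.12 0;0 -0.04 0 0 0 -0.12 0;0 -0.04 0 0 0 -0.12 0;0 -0.04 0 0 0 -0.12 0;0 -0.04 0 0 0 -0.12 0;0 -0.04 0 0 0 -0.12 0;0 -0.04 0 0 0 -0.1 0;0 -0.04 0 0 0 -0.05 0;0 -0.04 0 0 0 0 0")

```text
time_s: 6.9
ee_pos: [0.4946, -0.1685, 0.2235]
eef_rot: [0.536, 0.844, -0.004, 0.011]
contact_force: [0.6, -0.3, 0.0]
opening: 0.998
```

```bash
python3 st.py
python3 - <<'E'
from h import *
im=eyes.get_image("top");cv2.imwrite("pics/e1.png",cv2.resize(im[115:235,155:265,::-1],None,fx=5,fy=5,interpolation=2))
E
```

```text
6.9 [-0.32   0.155 -0.268  1.129 -0.013  0.811] pos [ 0.4946 -0.1685  0.2235] yaw_y 25.21 z [ 0.0142 -0.0188 -0.9997] F [ 0.6  -0.32  0.03] op 0.9981172579036303
tilt fix rotvec [0.0188 0.0142 0.    ]
```

View pics/e1.png

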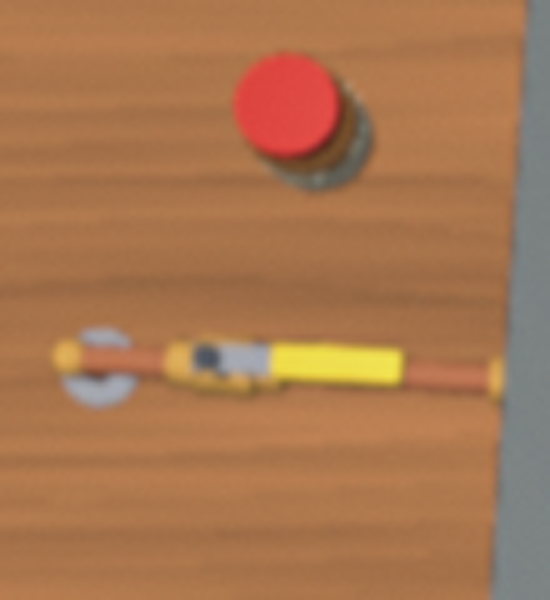

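The lever lies in line with the pipe: 3.2° against 2.8° in the image. Next I'll zoom on the knob.

Run:
```python
from h import *
a=sum(eyes.get_image("top").astype(float) for _ in range(4))/4
b=sum(eyes.get_image("scene").astype(float) for _ in range(4))/4
cv2.imwrite("pics/f_top.png",a[:,:,::-1]);cv2.imwrite("pics/f_scene.png",b[:,:,::-1])
g=np.clip(a*1.8,0,255)
cv2.imwrite("pics/f1.png",cv2.resize(g[230:262,408:446,::-1],None,fx=18,fy=18,interpolation=2))
g=np.clip(b*1.8,0,255)
cv2.imwrite("pics/f2.png",cv2.resize(g[148:176,280:316,::-1],None,fx=18,fy=18,interpolation=2))
```

```text
[ WARN:0@3.801] global loadsave.cpp:1063 imwrite_ Unsupported depth image for selected encoder is fallbacked to CV_8U.
```

View pics/f1.png

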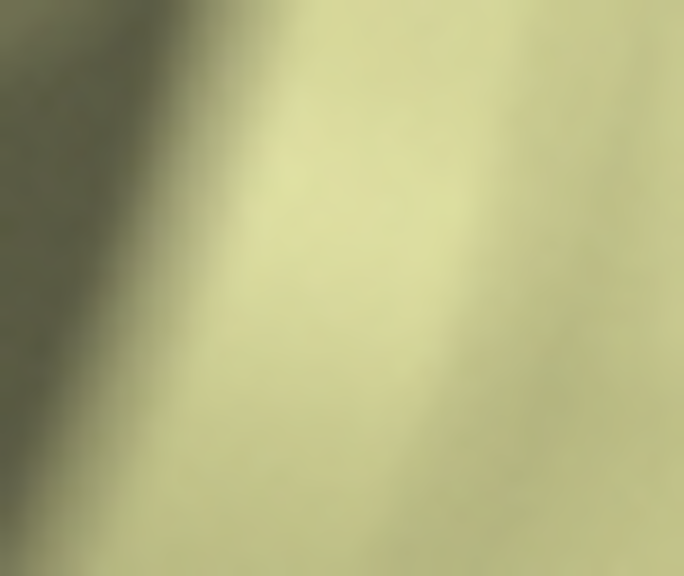

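View pics/f2.png

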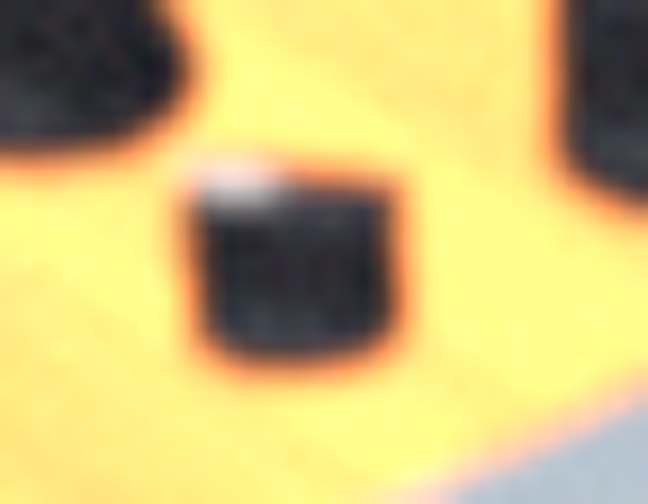

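```bash
cat > fit.py <<'E'
from h import *
from scipy.optimize import minimize
SS=8
def sil(n,x,y,th,z0,box):
    x0,y0,x1,y1=box; m=np.zeros(((y1-y0)*SS,(x1-x0)*SS),np.uint8)
    c,s=np.cos(th),np.sin(th)
    a=np.linspace(0,2*np.pi,48,endpoint=False)
    sk=[(.024*np.cos(t),.024*np.sin(t),z) for t in a for z in (0,.008)]
    br=[(u,v,z) for u in (-.022,.022) for v in (-.01,.01) for z in (.008,.032)]
    for pts in (sk,br):
        q=np.array([proj(n,(x+c*u-s*v,y+s*u+c*v,z0+z)) for u,v,z in pts])
        q=(q-[x0,y0]+.5)*SS-.5
        h=cv2.convexHull(q.astype(np.float32))
        cv2.fillConvexPoly(m,np.round(h*16).astype(np.int32),255,shift=4)
    m=cv2.resize(m,None,fx=1/SS,fy=1/SS,interpolation=cv2.INTER_AREA).astype(float)/255
    return cv2.GaussianBlur(m,(0,0),.7)
def dark(im,box,bg=None):
    x0,y0,x1,y1=box; r=im[y0:y1,x0:x1,2].astype(float)  # red
    return r
E
python3 - <<'E'
from fit import *
np.set_printoptions(precision=4,suppress=True)
T=cv2.imread("pics/top0.png");S=cv2.imread("pics/f_scene.png");S0=cv2.imread("pics/scene0.png")
jobs={'top':(T,(410,232,442,259)),'scene':(S,(284,150,310,172))}
def cost(p,names):
    e=0
    for n in names:
        im,box=jobs[n]; r=im[box[1]:box[3],box[0]:box[2],2].astype(float)
        bg=np.percentile(r,75); fg=np.percentile(r,6)
        d=np.clip((bg-r)/(bg-fg),0,1)
        # ignore white pointer: mask bright/greyish
        b=im[box[1]:box[3],box[0]:box[2]].astype(float); white=(b[...,0]>95)
        white=cv2.dilate(white.astype(np.uint8),np.ones((3,3)))>0
        m=sil(n,p[0],p[1],p[2],0,box)
        dd=(m-d)**2; dd[white]=0; e+=dd.mean()
    return e
for names in (('top',),('scene',),('top','scene')):
    best=None
    for th in (-1.2,-1.1,-1.0):
        r=minimize(cost,[.4275,-.322,th],args=(names,),method='Nelder-Mead',options=dict(initial_simplex=[[.4275,-.322,th],[.431,-.322,th],[.4275,-.318,th],[.4275,-.322,th+.15]],xatol=1e-5,fatol=1e-7))
        if best is None or r.fun<best.fun: best=r
    print(names,best.x,np.degrees(best.x[2]),best.fun)
p=best.x
for n in ('top','scene'):
    im,box=jobs[n]; s=16
    c=cv2.resize(im[box[1]:box[3],box[0]:box[2]],None,fx=s,fy=s,interpolation=2); c=np.clip(c*1.6,0,255).astype(np.uint8)
    m=cv2.resize(sil(n,*p,0,box),None,fx=s,fy=s,interpolation=2)
    cs,_=cv2.findContours((m>.5).astype(np.uint8),0,2); cv2.drawContours(c,cs,-1,(0,255,0),1)
    cc_,s_=np.cos(p[2]),np.sin(p[2])
    for u in (0.0,.022):
        q=(proj(n,(p[0]+cc_*u,p[1]+s_*u,.032))-[box[0],box[1]]+.5)*s; cv2.circle(c,tuple(int(v) for v in q),4,(0,0,255),-1)
    cv2.imwrite(f"pics/fit_{n}.png",c)
E
```

```text
('top',) [ 0.4269 -0.3235 -0.941 ] -53.9129042931671 0.009056342500505441
('scene',) [ 0.4249 -0.3228 -1.3791] -79.01414103691712 0.0706431137173694
('top', 'scene') [ 0.4261 -0.3233 -0.8754] -50.15744456925008 0.08393301039548351
```

View pics/fit_top.png

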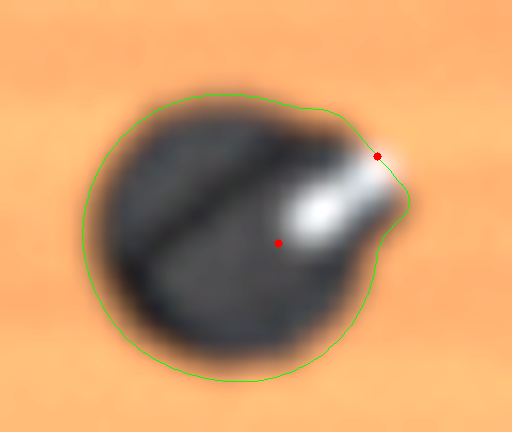

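View pics/fit_scene.png

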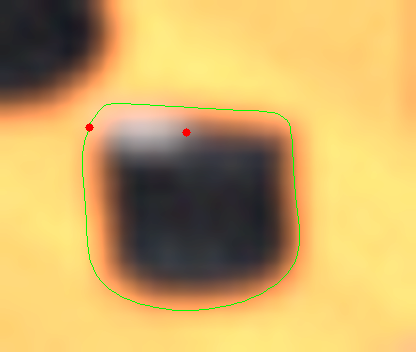

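```bash
cat > fit2.py <<'E'
from h import *
from scipy.optimize import least_squares
SS=8
def hulls(n,p,z0):
    x,y,th,k,kz=p; c,s=np.cos(th),np.sin(th)
    a=np.linspace(0,2*np.pi,64,endpoint=False)
    sk=[(.024*np.cos(t),.024*np.sin(t),z) for t in a for z in (0,.008)]
    br=[(u,v,z) for u in (-.022,.022) for v in (-.01,.01) for z in (.008,.032)]
    ptr=[(u,v,.032) for u in (.008,.022) for v in (-.0015,.0015)]
    return [np.array([proj(n,(x+k*(c*u-s*v),y+k*(s*u+c*v),z0+kz*z)) for u,v,z in q]) for q in (sk,br,ptr)]
def sil(n,p,z0,box):
    x0,y0,x1,y1=box; m=np.zeros(((y1-y0)*SS,(x1-x0)*SS),np.uint8)
    for q in hulls(n,p,z0)[:2]:
        q=(q-[x0,y0]+.5)*SS-.5
        cv2.fillConvexPoly(m,np.round(cv2.convexHull(q.astype(np.float32))*16).astype(np.int32),255,shift=4)
    m=cv2.resize(m,None,fx=1/SS,fy=1/SS,interpolation=cv2.INTER_AREA).astype(float)/255
    return cv2.GaussianBlur(m,(0,0),.9)
E
python3 - <<'E'
from fit2 import *
from scipy.optimize import minimize
np.set_printoptions(precision=4,suppress=True)
T=cv2.imread("pics/top0.png");S=cv2.imread("pics/f_scene.png")
jobs={'top':(T,(410,232,442,259)),'scene':(S,(287,153,308,172))}
D={}
for n,(im,box) in jobs.items():
    b=im[box[1]:box[3],box[0]:box[2]].astype(float); r=b[...,2]
    bg=np.median(r[[0,-1]]); fg=40
    w=(b[...,0]>100)|0
    w=cv2.dilate(w.astype(np.uint8),np.ones((3,3)))>0
    D[n]=(np.clip((bg-r)/(bg-fg),0,1),w,box); print(n,bg,r.min(),w.sum())
def cost(p,names):
    e=0
    for n in names:
        d,w,box=D[n]; dd=(sil(n,p,0,box)-d)**2; dd[w]=0
        if n=='scene': dd[:2,:4]=0
        e+=dd.sum()
    return e
for names in (('top',),('scene',),('top','scene')):
    best=None
    for th in (-1.2,-1.05,-.9):
        x0=np.array([.4275,-.322,th,.87,.87]); sim=[x0]+[x0+np.eye(5)[i]*s for i,s in enumerate((.003,.003,.15,.08,.1))]
        r=minimize(cost,x0,args=(names,),method='Nelder-Mead',options=dict(initial_simplex=sim,xatol=1e-5,fatol=1e-6,maxiter=600))
        if best is None or r.fun<best.fun: best=r
    print(names,best.x,np.degrees(best.x[2]),best.fun)
    p=best.x
    for n in names:
        im,box=jobs[n]; s=16
        c=cv2.resize(im[box[1]:box[3],box[0]:box[2]],None,fx=s,fy=s,interpolation=2); c=np.clip(c*1.6,0,255).astype(np.uint8)
        for q in hulls(n,p,0):
            q=(q-[box[0],box[1]]+.5)*s
            cv2.polylines(c,[cv2.convexHull(q.astype(np.float32)).astype(np.int32)],True,(0,255,0),1)
        cv2.imwrite(f"pics/fitB_{n}.png",c)
E
```

```text
top 171.5 22.0 51
scene 222.0 22.0 22
('top',) [ 0.4267 -0.323  -1.0045  0.9287  0.9534] -57.55254442393851 1.0815015477281025
('scene',) [ 0.4243 -0.323  -0.9842  0.9004  0.8882] -56.38785853023024 1.6292145483047658
('top', 'scene') [ 0.4262 -0.3227 -0.985   0.9192  0.9336] -56.4366466272707 4.211880106342118
```

View pics/fitB_top.png

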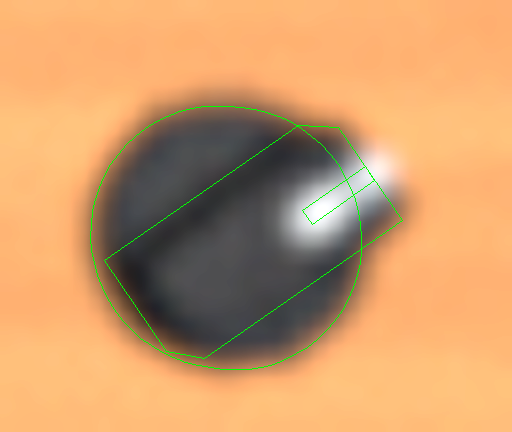

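View pics/fitB_scene.png

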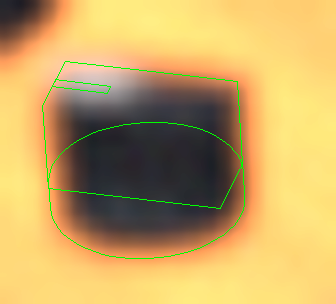

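The fit gives the knob near (.426,-.323), yaw about -57°. I'll first close the jaws along the bar (yaw -57°) to centre it lengthwise, then turn 90° and take it across the bar.

>>> servo_tool(plan="-0.0137 -0.031 -0.018 0.01 0.007 -0.11 0;-0.0137 -0.031 -0.018 0.01 0.007 -0.11 0;-0.0137 -0.031 -0.018 0 0 -0.11 0;-0.0137 -0.031 -0.018 0 0 -0.11 0;-0.0137 -0.03 -0.018 0 0 -0.11 0;0 0 0 0 0 -0.11 0;0 0 0 0 0 -0.11 0;0 0 0 0 0 -0.11 0;0 0 0 0 0 -0.11 0;0 0 0 0 0 -0.11 0;0 0 0 0 0 -0.11 0;0 0 0 0 0 -0.11 0;0 0 0 0 0 -0.11 0;0 0 0 0 0 0 0;0 0 0 0 0 0 0")

```text
time_s: 8.6
ee_pos: [0.4314, -0.3095, 0.1308]
eef_rot: [0.963, 0.271, -0.002, 0.002]
contact_force: [-0.8, 0.2, -0.8]
opening: 0.997
```

```bash
python3 st.py
```

```text
8.6 [-0.619  0.248 -0.372  0.95  -0.005  1.973] pos [ 0.4314 -0.3095  0.1308] yaw_y -58.55 z [-0.003  -0.0042 -1.    ] F [-0.78  0.23 -0.76] op 0.9971597931971348
tilt fix rotvec [ 0.0042 -0.003   0.    ]
```

>>> servo_tool(plan="-0.002 -0.007 -0.03 0.004 -0.003 0.02 0;-0.002 -0.006 -0.03 0 0 0 0;-0.001 0 -0.03 0 0 0 0;0 0 -0.02 0 0 0 0;0 0 0 0 0 0 0")

```text
time_s: 9.02
ee_pos: [0.4309, -0.3222, 0.0206]
eef_rot: [0.957, 0.292, 0.003, 0.004]
contact_force: [-0.8, 0.7, -1.0]
opening: 1.0
```

```bash
python3 st.py
python3 - <<'E'
from h import *
im=eyes.get_image("scene");cv2.imwrite("pics/g2.png",cv2.resize(im[110:210,240:360,::-1],None,fx=6,fy=6,interpolation=2))
E
```

```text
9.0167 [-0.642  0.371 -0.491  0.699 -0.     1.908] pos [ 0.4309 -0.3222  0.0206] yaw_y -56.1 z [ 0.0079 -0.0061 -1.    ] F [-0.83  0.7  -1.02] op 1.0003242135860766
tilt fix rotvec [0.0061 0.0079 0.    ]
```

View pics/g2.png

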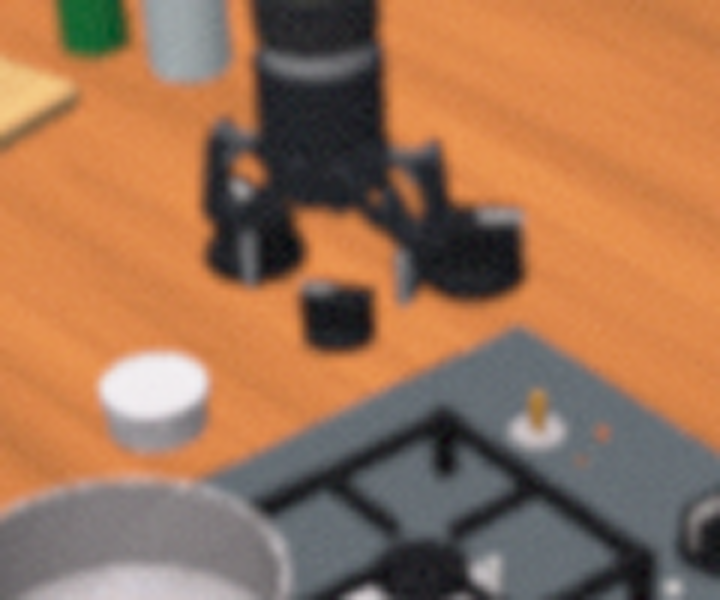

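>>> servo_tool(plan="-0.003 0 -0.008 0.006 0.008 0 0;-0.002 0 -0.002 0 0 0 60;0 0 0 0 0 0 90;0 0 0 0 0 0 90;0 0 0 0 0 0 90")

```text
time_s: 9.48
ee_pos: [0.4294, -0.324, 0.0163]
eef_rot: [0.956, 0.294, 0.002, 0.003]
contact_force: [0.5, -0.8, -0.7]
opening: 0.645
```

```bash
python3 st.py
python3 - <<'E'
from h import *
im=eyes.get_image("scene");cv2.imwrite("pics/g3.png",cv2.resize(im[130:190,270:350,::-1],None,fx=9,fy=9,interpolation=2))
im=eyes.get_image("top");cv2.imwrite("pics/g4.png",cv2.resize(im[200:300,360:480,::-1],None,fx=6,fy=6,interpolation=2))
E
```

```text
9.4833 [-0.646  0.379 -0.491  0.694 -0.     1.898] pos [ 0.4294 -0.324   0.0163] yaw_y -55.8 z [ 0.0049 -0.0038 -1.    ] F [ 0.5  -0.79 -0.67] op 0.6454163945420422
tilt fix rotvec [0.0038 0.0049 0.    ]
```

View pics/g3.png

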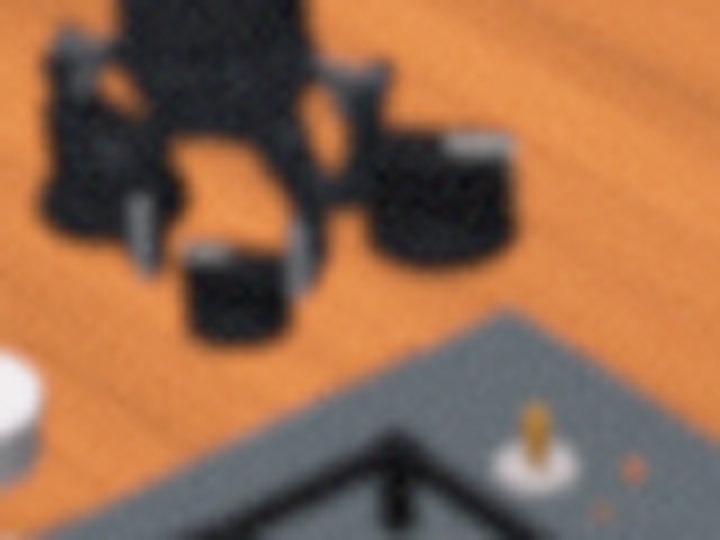

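View pics/g4.png

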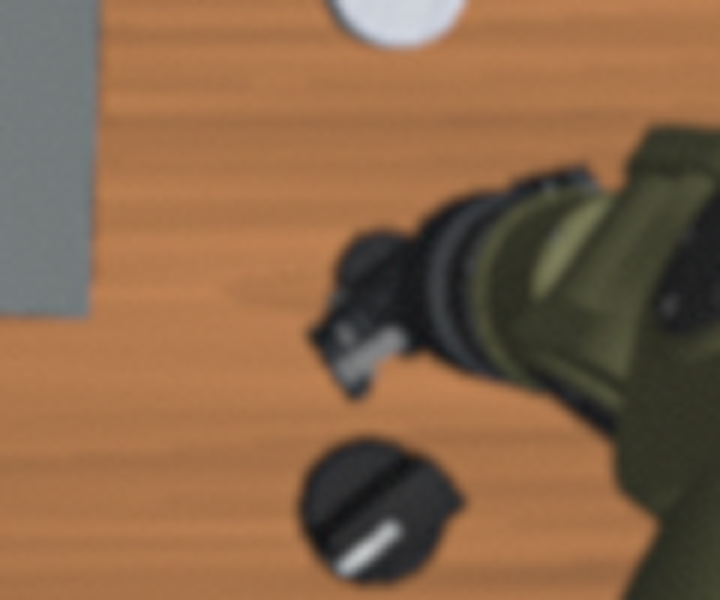

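>>> servo_tool(plan="0 0 -0.003 0.003 0.003 0 90;0 0 -0.001 0 0 0 110;0 0 0 0 0 0 140;0 0 0 0 0 0 140;0 0 0 0 0 0 140;0 0 0 0 0 0 140")

```text
time_s: 10.08
ee_pos: [0.4303, -0.3247, 0.0134]
eef_rot: [0.956, 0.294, 0.001, 0.001]
contact_force: [0.1, 0.7, 0.8]
opening: 0.499
```

```bash
python3 st.py
python3 - <<'E'
from h import *
im=eyes.get_image("scene");cv2.imwrite("pics/g5.png",cv2.resize(im[130:190,270:350,::-1],None,fx=9,fy=9,interpolation=2))
E
```

```text
10.0833 [-6.470e-01  3.860e-01 -4.890e-01  6.920e-01  1.000e-03  1.898e+00] pos [ 0.4303 -0.3247  0.0134] yaw_y -55.8 z [ 0.0037 -0.002  -1.    ] F [0.1  0.66 0.76] op 0.49940331987200154
tilt fix rotvec [0.002  0.0037 0.    ]
```

View pics/g5.png

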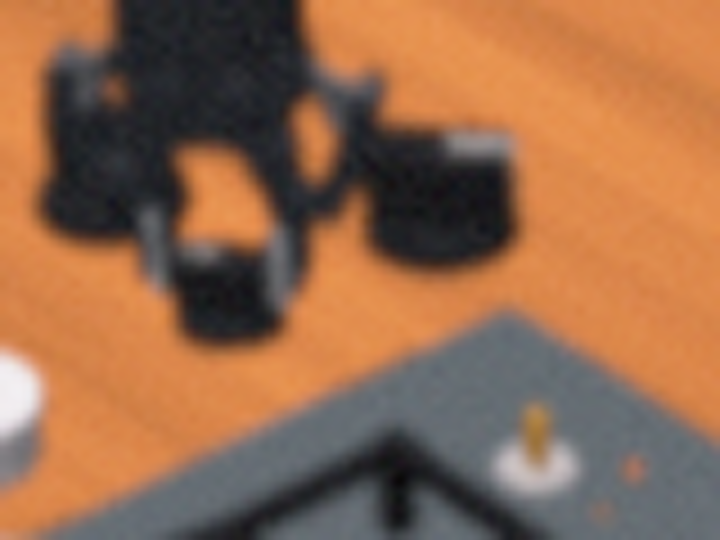

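The opening stopped at .499 (about 42 mm), so the bar is gripped end to end and centred at TCP (.4303,-.3247). I'll release, rise, turn +90° and re-grip across.

>>> servo_tool(plan="0 0 0 0 0 0 80;0 0 0 0 0 0 60;0 0 0 0 0 0 40;0 0 0.02 0 0 0 40;0 0 0.02 0 0 0 40;0 0 0.005 0 0 0.11 60;0 0 0 0 0 0.11 80;0 0 0 0 0 0.11 100;0 0 0 0 0 0.11 100;0 0 0 0 0 0.11 100;0 0 0 0 0 0.11 100;0 0 0 0 0 0.11 100;0 0 0 0 0 0.11 100;0 0 0 0 0 0.11 100;0 0 0 0 0 0.11 100;0 0 0 0 0 0.11 100;0 0 0 0 0 0.11 100;0 0 0 0 0 0.11 100;0 0 0 0 0 0.11 100;0 0 0 0 0 0 100")

```text
time_s: 11.8
ee_pos: [0.429, -0.3238, 0.0596]
eef_rot: [0.447, 0.894, 0.001, 0.0]
contact_force: [0.1, 0.8, -0.1]
opening: 0.606
```

```bash
python3 st.py
python3 - <<'E'
from h import *
im=eyes.get_image("scene");cv2.imwrite("pics/h5.png",cv2.resize(im[130:190,270:350,::-1],None,fx=9,fy=9,interpolation=2))
E
```

```text
11.8 [-0.648  0.33  -0.444  0.797  0.002  0.279] pos [ 0.429  -0.3238  0.0596] yaw_y 36.87 z [ 0.0017  0.0014 -1.    ] F [ 0.09  0.78 -0.05] op 0.6057300758945269
tilt fix rotvec [-0.0014  0.0017  0.    ]
```

View pics/h5.png

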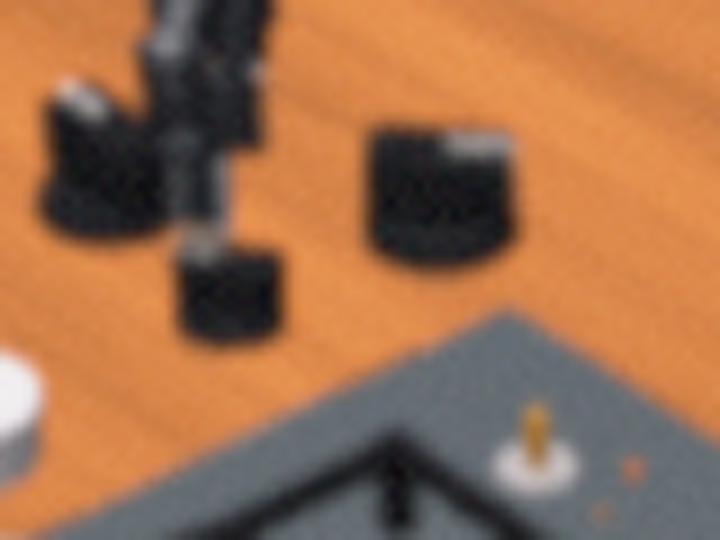

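Run:
```python
from h import *
for X in ((.450,-.308,.063),(.430,-.3247,.032),(.430,-.3247,.004),(.409,-.339,.063)):
    q=proj('scene',X); print(((q-[270,130]+.5)*9).round())
```

```text
[205. 227.]
[221. 257.]
[225. 315.]
[234. 157.]
```

Projection and image agree. I'll correct the yaw, descend and grip across.

>>> servo_tool(plan="0.001 -0.001 -0.015 0 0 -0.045 100;0 0 -0.02 0 0 0 100;0 0 -0.01 0 0 0 100;0 0 -0.002 0 0 0 100;0 0 0 0 0 0 100")

```text
time_s: 12.27
ee_pos: [0.4309, -0.3255, 0.0121]
eef_rot: [0.476, 0.879, 0.001, 0.002]
contact_force: [0.6, 1.0, -0.1]
opening: 0.608
```

```bash
python3 st.py
```

```text
12.2667 [-0.648  0.39  -0.487  0.691  0.002  0.345] pos [ 0.4309 -0.3255  0.0121] yaw_y 33.11 z [ 3.8e-03 -3.0e-04 -1.0e+00] F [ 0.56  0.98 -0.06] op 0.6081857344813892
tilt fix rotvec [0.0003 0.0038 0.    ]
```

>>> servo_tool(plan="-0.0006 0.0008 0 0 0 0.015 120;0 0 0 0 0 0 200;0 0 0 0 0 0 255;0 0 0 0 0 0 255;0 0 0 0 0 0 255;0 0 0 0 0 0 255;0 0 0 0 0 0 255")

```text
time_s: 12.85
ee_pos: [0.4318, -0.3258, 0.0152]
eef_rot: [0.47, 0.883, 0.0, 0.004]
contact_force: [0.3, 0.0, -0.1]
opening: 0.217
```

```bash
python3 st.py
```

```text
12.85 [-0.648  0.384 -0.486  0.694  0.002  0.331] pos [ 0.4318 -0.3258  0.0152] yaw_y 33.93 z [ 0.0066 -0.0026 -1.    ] F [ 0.32  0.02 -0.07] op 0.2167493416288886
tilt fix rotvec [0.0026 0.0066 0.    ]
```

The jaws are gripped across the bar (18.4 mm reading). I'll lift, turn +53° and carry it above the spindle.

>>> servo_tool(plan="0 0 0.03 0.003 0.006 0 255;0 0 0.04 0 0 0 255;0 0 0.04 0 0 0 255;0 0.01 0.04 0 0 0 255;0.006 0.03 0.01 0 0 0.1 255;0.006 0.03 0 0 0 0.115 255;0.006 0.03 0 0 0 0.115 255;0.006 0.03 0 0 0 0.115 255;0.006 0.03 0 0 0 0.115 255;0.006 0.03 0 0 0 0.115 255;0.006 0.02 0 0 0 0.115 255;0.003 0.01 0 0 0 0.1 255;0 0 0 0 0 0 255;0 0 0 0 0 0 255")

```text
time_s: 14.02
ee_pos: [0.4761, -0.0951, 0.1849]
eef_rot: [0.025, 1.0, -0.0, 0.003]
contact_force: [0.1, -0.5, -1.1]
opening: 0.221
```

```bash
python3 st.py
python3 - <<'E'
from h import *
im=eyes.get_image("scene");cv2.imwrite("pics/i1.png",cv2.resize(im[100:200,270:390,::-1],None,fx=6,fy=6,interpolation=2))
im=eyes.get_image("top");cv2.imwrite("pics/i2.png",cv2.resize(im[180:290,270:400,::-1],None,fx=6,fy=6,interpolation=2))
E
```

```text
14.0167 [-0.197  0.12  -0.399  1.046  0.    -0.147] pos [ 0.4761 -0.0951  0.1849] yaw_y 87.09 z [ 6.1e-03 -8.0e-04 -1.0e+00] F [ 0.1  -0.46 -1.07] op 0.2206665199880246
tilt fix rotvec [0.0008 0.0061 0.    ]
```

View pics/i1.png

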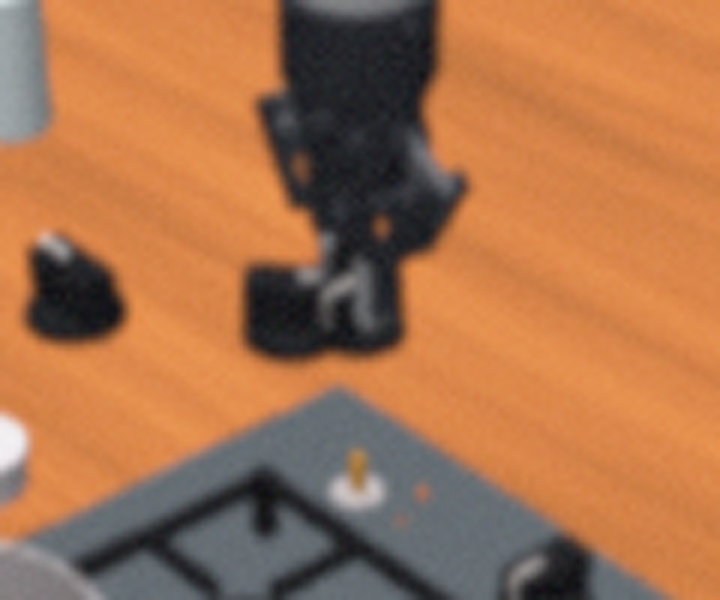

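View pics/i2.png

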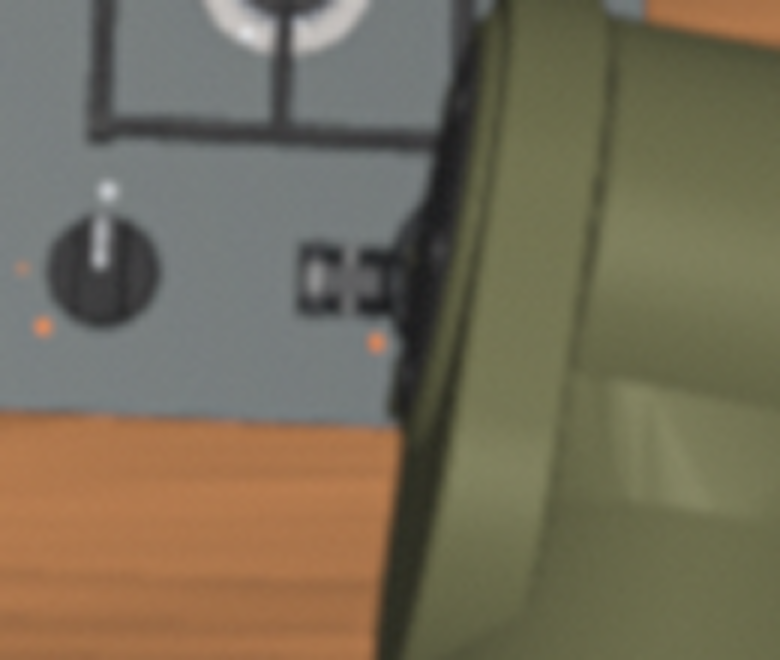

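The knob is held with its pointer towards the dot. I'll descend to just above the spindle and refine.

>>> servo_tool(plan="0 0 -0.025 0.001 0.006 0 255;0 0 -0.025 0 0 0 255;0 0 -0.008 0 0 0 255;0 0 0 0 0 0 255;0 0 0 0 0 0 255")

```text
time_s: 14.53
ee_pos: [0.4762, -0.1007, 0.1266]
eef_rot: [0.033, 0.999, -0.001, 0.001]
contact_force: [-0.6, 0.7, -0.7]
opening: 0.218
```

```bash
python3 st.py
python3 - <<'E'
from h import *
b=sum(eyes.get_image("scene").astype(float) for _ in range(4))/4
x0,y0=310,140
c=cv2.resize(np.clip(b*1.3,0,255).astype(np.uint8)[y0:y0+55,x0:x0+45,::-1],None,fx=12,fy=12,interpolation=2)
cv2.imwrite("pics/j1.png",c)
from cell import ctrl
p=ctrl.read_state()['ee_pos']
for X in ((p[0],p[1],p[2]-.015),(p[0],p[1],p[2]-.007),(.4767,-.0953,.097),(.4767,-.0953,.073)):
    print(((proj('scene',X)-[x0,y0]+.5)*12).round())
E
```

```text
14.5333 [-0.208  0.172 -0.48   0.917 -0.001 -0.141] pos [ 0.4762 -0.1007  0.1266] yaw_y 86.2 z [ 0.0022 -0.0017 -1.    ] F [-0.64  0.66 -0.69] op 0.21820824548871143
tilt fix rotvec [0.0017 0.0022 0.    ]
[217. 373.]
[217. 347.]
[233. 429.]
[234. 504.]
```

View pics/j1.png

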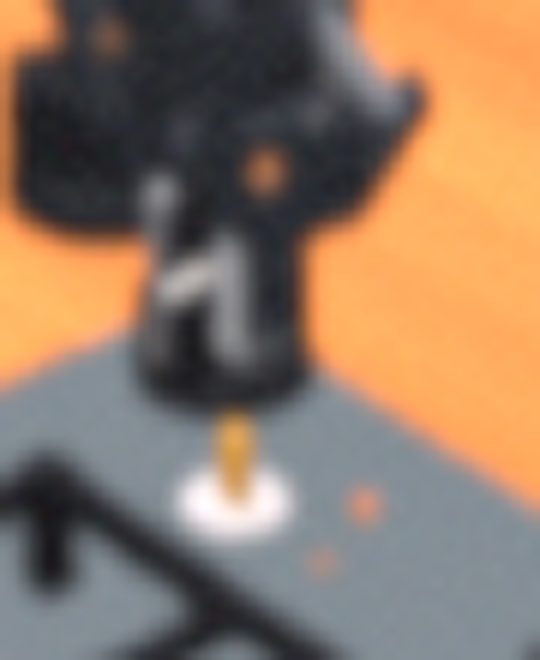

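Run:
```python
from h import *
from cell import ctrl
np.set_printoptions(precision=5,suppress=True)
for i in range(5):
    eyes.get_image("scene"); s=ctrl.read_state(); print(s['time_s'],s['ee_pos'],s['joints'])
```

```text
14.7833 [ 0.4775  -0.10027  0.12766] [-0.20629  0.17034 -0.47888  0.91613 -0.00102 -0.14165]
14.8333 [ 0.47746 -0.1002   0.12758] [-0.20617  0.17038 -0.47905  0.91598 -0.00102 -0.1417 ]
14.8833 [ 0.47736 -0.10013  0.12744] [-0.20606  0.17048 -0.47928  0.91587 -0.00102 -0.14172]
14.9333 [ 0.4772  -0.10008  0.12727] [-0.20602  0.17057 -0.47957  0.91578 -0.00103 -0.14169]
14.9833 [ 0.47706 -0.10001  0.1271 ] [-0.20596  0.17076 -0.47979  0.91572 -0.00102 -0.14174]
```

Run:
```python
from h import *
from cell import ctrl
np.set_printoptions(precision=5,suppress=True)
for i in range(12):
    eyes.get_image("scene"); s=ctrl.read_state(); 
    if i%3==2: print(s['time_s'],s['ee_pos'],s['eef_rot'])
```

```text
15.1333 [ 0.47685 -0.09997  0.12682] [ 0.0321   0.99948 -0.00086  0.0019 ]
15.2833 [ 0.47676 -0.09996  0.12668] [ 0.0321   0.99948 -0.00083  0.00176]
15.4333 [ 0.47674 -0.10002  0.12665] [ 0.03215  0.99948 -0.00085  0.00174]
15.5833 [ 0.47677 -0.10002  0.12665] [ 0.03214  0.99948 -0.00084  0.00175]
```

The pose settles slowly to (.4768,-.1000,.1267), and the knob sits about 2 mm towards -x relative to the TCP. Next I'll shift to align it, then measure again after settling.

>>> servo_tool(plan="0.0014 0.0051 -0.008 0.0015 0.0022 0.008 255")

```text
time_s: 15.67
ee_pos: [0.4791, -0.0955, 0.1196]
eef_rot: [0.028, 1.0, -0.0, 0.002]
contact_force: [0.1, 0.2, 0.0]
opening: 0.219
```

```bash
cat > look.py <<'E'
import sys
from h import *
from cell import ctrl
np.set_printoptions(precision=5,suppress=True)
for i in range(int(sys.argv[2])): eyes.get_image("scene")
b=sum(eyes.get_image("scene").astype(float) for _ in range(4))/4
x0,y0=310,140
cv2.imwrite(f"pics/{sys.argv[1]}_raw.png",b[:,:,::-1].astype(np.uint8))
c=cv2.resize(np.clip(b*1.5,0,255).astype(np.uint8)[y0:y0+50,x0:x0+45,::-1],None,fx=12,fy=12,interpolation=2)
cv2.imwrite(f"pics/{sys.argv[1]}.png",c)
E
python3 look.py k1 8; python3 st.py
```

```text
16.2667 [-0.196  0.181 -0.488  0.9   -0.    -0.14 ] pos [ 0.4782 -0.095   0.1187] yaw_y 86.77 z [ 1.4e-03 -3.0e-04 -1.0e+00] F [-1.11  0.03 -0.88] op 0.2145906599072202
tilt fix rotvec [0.0003 0.0014 0.    ]
```

View pics/k1.png

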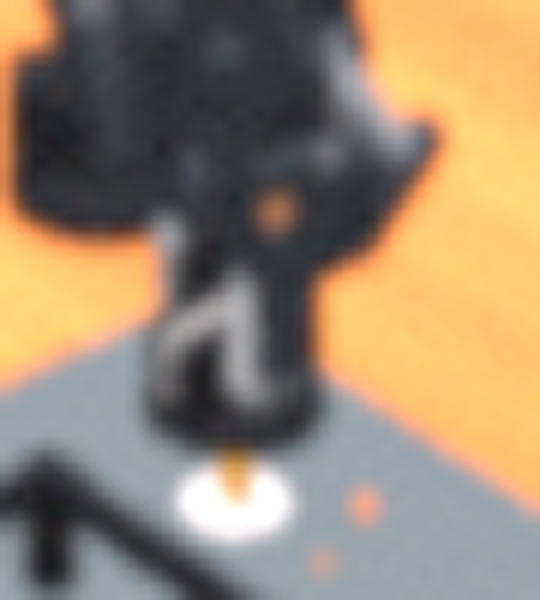

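Run:
```python
from h import *
a=np.linspace(0,2*np.pi,72)
for k in (.024,.0215):
  for z in (.103,.105,.107):
    q=np.array([proj('scene',(.4762+k*np.cos(t),-.095+k*np.sin(t),z)) for t in a]); q=(q-[310,140]+.5)*12
    print(k,z,q.min(0).round(),q.max(0).round())
for z in (.073,):
    q=np.array([proj('scene',(.4762+k*np.cos(t),-.095+k*np.sin(t),z)) for t in a]); q=(q-[310,140]+.5)*12; print(q.min(0),q.max(0),'washer?')
b=cv2.imread('pics/k1_raw.png').astype(int)
print('col 329',[(y,tuple(b[y,329])) for y in range(172,186)])
print('row 172',[(x,b[172,x,0]) for x in range(318,342)])
```

```text
0.024 0.103 [143. 357.] [328. 465.]
0.024 0.105 [142. 351.] [328. 459.]
0.024 0.107 [142. 345.] [328. 452.]
0.0215 0.103 [152. 363.] [318. 459.]
0.0215 0.105 [152. 356.] [319. 453.]
0.0215 0.107 [152. 350.] [319. 447.]
[154.05101708 455.2273727 ] [317.85463259 552.94118391] washer?
col 329 [(172, (np.int64(86), np.int64(83), np.int64(85))), (173, (np.int64(61), np.int64(59), np.int64(60))), (174, (np.int64(44), np.int64(40), np.int64(41))), (175, (np.int64(39), np.int64(35), np.int64(35))), (176, (np.int64(37), np.int64(34), np.int64(41))), (177, (np.int64(34), np.int64(54), np.int64(72))), (178, (np.int64(51), np.int64(92), np.int64(124))), (179, (np.int64(65), np.int64(114), np.int64(153))), (180, (np.int64(85), np.int64(128), np.int64(165))), (181, (np.int64(123), np.int64(149), np.int64(176))), (182, (np.int64(165), np.int64(174), np.int64(191))), (183, (np.int64(181), np.int64(182), np.int64(192))), (184, (np.int64(163), np.int64(161), np.int64(165))), (185, (np.int64(131), np.int64(128), np.int64(124)))]
row 172 [(318, np.int64(116)), (319, np.int64(117)), (320, np.int64(114)), (321, np.int64(99)), (322, np.int64(75)), (323, np.int64(69)), (324, np.int64(58)), (325, np.int64(38)), (326, np.int64(25)), (327, np.int64(29)), (328, np.int64(55)), (329, np.int64(86)), (330, np.int64(99)), (331, np.int64(90)), (332, np.int64(72)), (333, np.int64(56)), (334, np.int64(53)), (335, np.int64(49)), (336, np.int64(67)), (337, np.int64(94)), (338, np.int64(107)), (339, np.int64(103)), (340, np.int64(92)), (341, np.int64(82))]
```

Lateral and vertical alignment look right: the skirt is centred on column 236, the same as the spindle. I'll descend carefully.

>>> servo_tool(plan="0 0 -0.006 0 0.001 0 255;0 0 -0.003 0 0 0 255;0 0 -0.002 0 0 0 255")

```text
time_s: 16.52
ee_pos: [0.4788, -0.0953, 0.1075]
eef_rot: [0.028, 1.0, -0.0, 0.001]
contact_force: [-1.6, -1.3, 3.0]
opening: 0.216
```

```bash
python3 look.py l1 2; python3 st.py
```

```text
16.8167 [-0.196  0.193 -0.501  0.875 -0.    -0.139] pos [ 0.4787 -0.0952  0.1079] yaw_y 86.76 z [ 1.6e-03 -7.0e-04 -1.0e+00] F [-1.05  0.23 -0.73] op 0.2152178766345734
tilt fix rotvec [0.0007 0.0016 0.    ]
```

>>> servo_tool(plan="0 0 -0.003 0 0.001 0 255;0 0 -0.002 0 0 0 255")

```text
time_s: 16.98
ee_pos: [0.4785, -0.0955, 0.1034]
eef_rot: [0.028, 1.0, -0.001, 0.0]
contact_force: [-2.9, -2.6, 1.7]
opening: 0.218
```

```bash
python3 look.py l2 2; python3 st.py
```

```text
17.2833 [-0.196  0.198 -0.507  0.865 -0.001 -0.139] pos [ 0.4783 -0.0955  0.1031] yaw_y 86.75 z [ 1.0e-04 -1.3e-03 -1.0e+00] F [-2.54 -2.28 -1.89] op 0.21611489200528614
tilt fix rotvec [0.0013 0.0001 0.    ]
```

View pics/l2.png

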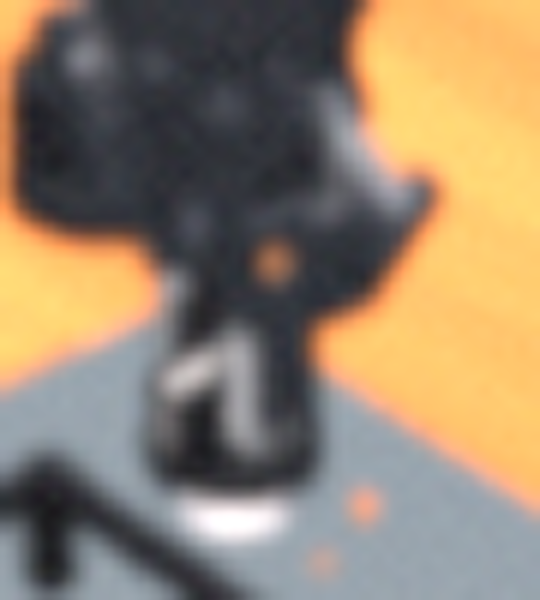

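The knob has gone onto the spindle (underside about 7 mm below the spindle top), with only small side forces. I'll continue down to home and press.

>>> servo_tool(plan="-0.0005 -0.0005 -0.003 0.001 0 0 255;-0.0003 -0.0003 -0.003 0 0 0 255;0 0 -0.003 0 0 0 255")

```text
time_s: 17.53
ee_pos: [0.4784, -0.0958, 0.0942]
eef_rot: [0.028, 1.0, 0.001, 0.001]
contact_force: [-3.5, -0.9, 2.4]
opening: 0.218
```

```bash
python3 look.py m1 2; python3 st.py
```

```text
17.8333 [-0.199  0.207 -0.519  0.843  0.001 -0.142] pos [ 0.4783 -0.0958  0.0943] yaw_y 86.76 z [ 0.0016  0.0011 -1.    ] F [-1.15 -0.53 -1.93] op 0.22328603877354317
tilt fix rotvec [-0.0011  0.0016  0.    ]
```

>>> servo_tool(plan="-0.0003 -0.0002 -0.003 0 0.001 0 255;0 0 -0.003 0 0 0 255;0 0 -0.002 0 0 0 255")

```text
time_s: 18.08
ee_pos: [0.4785, -0.096, 0.0878]
eef_rot: [0.028, 1.0, 0.001, 0.001]
contact_force: [-8.4, 0.2, 25.2]
opening: 0.221
```

```bash
python3 look.py m2 2; python3 st.py
```

```text
18.3833 [-0.199  0.214 -0.527  0.828  0.001 -0.143] pos [ 0.4784 -0.096   0.0879] yaw_y 86.77 z [ 0.0021  0.001  -1.    ] F [-6.26  1.06 10.19] op 0.21769819946792338
tilt fix rotvec [-0.001   0.0021  0.    ]
```

View pics/m2.png

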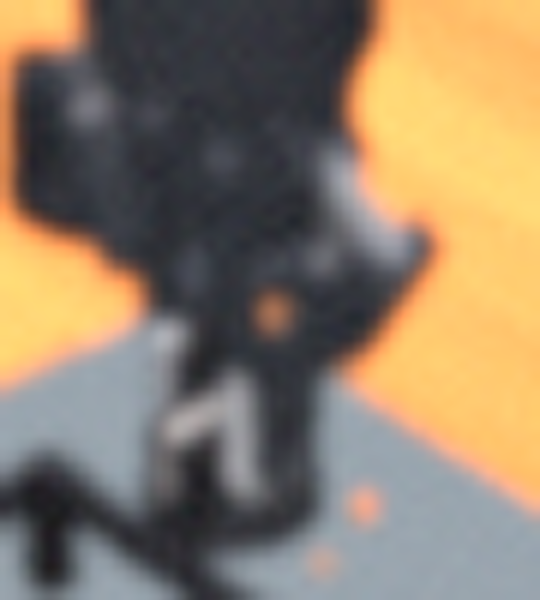

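>>> servo_tool(plan="-0.0005 0 -0.002 0 0.002 0 255;0 0 -0.002 0 0 0 255")

```text
time_s: 18.55
ee_pos: [0.4786, -0.096, 0.0876]
eef_rot: [0.028, 1.0, 0.0, 0.001]
contact_force: [-12.0, 2.0, 28.5]
opening: 0.218
```

```bash
python3 look.py m3 4; python3 st.py
python3 - <<'E'
import cv2
for n in ('l2','m1','m2','m3'):
    b=cv2.imread(f'pics/{n}_raw.png').astype(int); print(n,[b[y,331].sum()//3 for y in range(174,194)])
E
```

```text
18.95 [-0.199  0.214 -0.528  0.827  0.001 -0.142] pos [ 0.4785 -0.096   0.0876] yaw_y 86.77 z [ 2.5e-03  8.0e-04 -1.0e+00] F [-9.26  1.03 22.51] op 0.2242640668847687
tilt fix rotvec [-0.0008  0.0025  0.    ]
l2 [np.int64(77), np.int64(83), np.int64(85), np.int64(76), np.int64(52), np.int64(38), np.int64(45), np.int64(98), np.int64(151), np.int64(168), np.int64(149), np.int64(121), np.int64(110), np.int64(108), np.int64(102), np.int64(87), np.int64(63), np.int64(39), np.int64(34), np.int64(49)]
m1 [np.int64(77), np.int64(76), np.int64(76), np.int64(79), np.int64(80), np.int64(72), np.int64(55), np.int64(41), np.int64(36), np.int64(51), np.int64(79), np.int64(100), np.int64(107), np.int64(108), np.int64(101), np.int64(87), np.int64(63), np.int64(44), np.int64(34), np.int64(49)]
m2 [np.int64(64), np.int64(67), np.int64(69), np.int64(69), np.int64(68), np.int64(74), np.int64(78), np.int64(66), np.int64(49), np.int64(37), np.int64(41), np.int64(64), np.int64(92), np.int64(106), np.int64(102), np.int64(86), np.int64(64), np.int64(44), np.int64(34), np.int64(49)]
m3 [np.int64(66), np.int64(70), np.int64(75), np.int64(71), np.int64(70), np.int64(81), np.int64(85), np.int64(76), np.int64(54), np.int64(38), np.int64(39), np.int64(59), np.int64(87), np.int64(103), np.int64(100), np.int64(86), np.int64(63), np.int64(44), np.int64(36), np.int64(50)]
```

z stalled at .0876 with over 20 N, so the tap is at its hard stop. I'll ease the side load, keep pressing, and hold while watching the force.

>>> servo_tool(plan="-0.001 0 -0.003 0 0.002 0 255;-0.0005 0 -0.003 0 0 0 255")

```text
time_s: 19.12
ee_pos: [0.4786, -0.096, 0.0873]
eef_rot: [0.028, 1.0, 0.0, 0.003]
contact_force: [-14.0, 2.2, 34.5]
opening: 0.218
```

```bash
python3 - <<'E'
from h import *
from cell import ctrl
np.set_printoptions(precision=4,suppress=True)
for i in range(75):
    eyes.get_image("scene")
    if i%10==9:
        s=ctrl.read_state(); print(round(s['time_s'],2),s['ee_pos'],s['contact_force'],round(s['opening'],3))
E
python3 st.py; python3 look.py n1 0
```

```text
19.62 [ 0.4786 -0.096   0.0874] [-10.9366   2.447   31.1468] 0.223
20.12 [ 0.4786 -0.096   0.0874] [-13.2556   1.6575  30.4673] 0.22
20.62 [ 0.4786 -0.096   0.0874] [-12.1297   2.2951  31.1536] 0.215
21.12 [ 0.4786 -0.096   0.0874] [-11.7317   1.6359  31.8698] 0.217
21.62 [ 0.4786 -0.096   0.0874] [-11.2574   3.0486  31.1686] 0.216
22.12 [ 0.4786 -0.096   0.0874] [-12.1935   1.4238  30.3373] 0.22
22.62 [ 0.4786 -0.096   0.0874] [-11.0938   2.1375  31.2912] 0.219
22.8667 [-0.199  0.212 -0.531  0.823  0.001 -0.143] pos [ 0.4786 -0.096   0.0874] yaw_y 86.78 z [ 5.4e-03  4.0e-04 -1.0e+00] F [-11.54   2.34  30.75] op 0.21666306619569384
tilt fix rotvec [-0.0004  0.0054  0.    ]
```

View pics/n1.png

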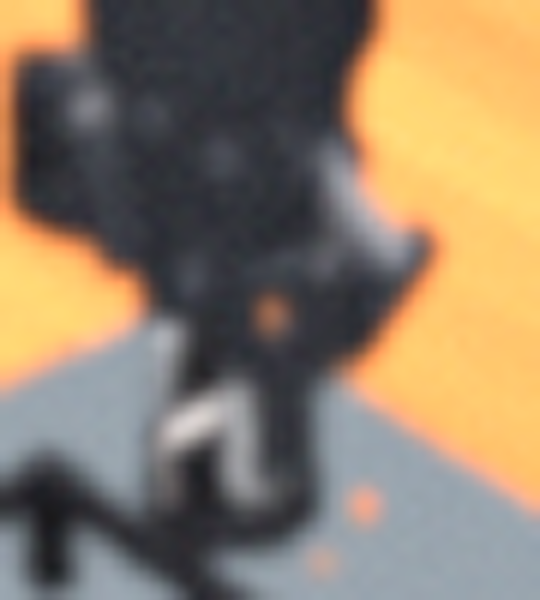

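The stop is held steadily. I'll check that it's the tap's spring by easing up 2.5 mm and reading the force, then press again.

>>> servo_tool(plan="-0.0003 0 0.0025 0 0.002 0 255;0 0 0 0 0 0 255")

```text
time_s: 23.23
ee_pos: [0.4784, -0.096, 0.0923]
eef_rot: [0.028, 1.0, 0.0, 0.002]
contact_force: [-4.1, 1.2, 4.8]
opening: 0.217
```

```bash
python3 look.py o1 3; python3 st.py
```

```text
23.5833 [-0.199  0.208 -0.526  0.833  0.001 -0.143] pos [ 0.4784 -0.096   0.091 ] yaw_y 86.79 z [ 4.2e-03  4.0e-04 -1.0e+00] F [-2.76  0.73  6.05] op 0.2156832845049241
tilt fix rotvec [-0.0004  0.0042  0.    ]
```

The forces fit the spring: 4.8 N at z=.0923 and 6.1 N at .0910, which puts full travel near .088. I'll press back in and hold.

>>> servo_tool(plan="-0.0003 0 -0.004 0 0.003 0 255;0 0 -0.003 0 0 0 255;-0.0003 0 -0.003 0 0 0 255")

```text
time_s: 23.83
ee_pos: [0.4787, -0.0961, 0.087]
eef_rot: [0.028, 1.0, 0.0, 0.002]
contact_force: [-15.9, 3.1, 45.5]
opening: 0.216
```

```bash
python3 - <<'E'
from h import *
from cell import ctrl
np.set_printoptions(precision=4,suppress=True)
for i in range(80):
    eyes.get_image("scene")
    if i%16==0:
        s=ctrl.read_state(); print(round(s['time_s'],2),s['ee_pos'],s['contact_force'],round(s['opening'],3))
a=eyes.get_image("top");b=eyes.get_image("scene")
cv2.imwrite("pics/p_top.png",a[:,:,::-1]);cv2.imwrite("pics/p_scene.png",b[:,:,::-1])
E
python3 st.py
```

```text
23.88 [ 0.4787 -0.096   0.0871] [-15.2217   2.6662  38.821 ] 0.218
24.68 [ 0.4787 -0.096   0.0871] [-14.8823   2.9533  41.1784] 0.222
25.48 [ 0.4787 -0.0961  0.0871] [-15.2377   2.9179  39.9552] 0.222
26.28 [ 0.4787 -0.096   0.0871] [-16.078    2.3734  39.2971] 0.223
27.08 [ 0.4786 -0.096   0.0871] [-14.4212   2.8211  39.052 ] 0.217
27.9333 [-0.199  0.213 -0.53   0.824  0.001 -0.142] pos [ 0.4787 -0.0961  0.0871] yaw_y 86.78 z [ 0.0042  0.     -1.    ] F [-16.13   2.6   39.35] op 0.21359037152302898
tilt fix rotvec [-0.      0.0042  0.    ]
```

View pics/p_scene.png

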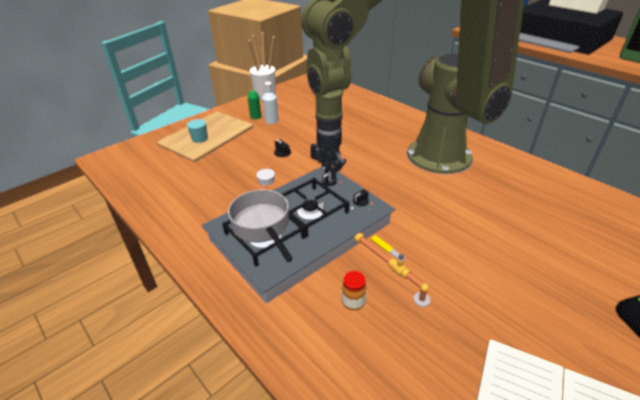

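View pics/p_top.png

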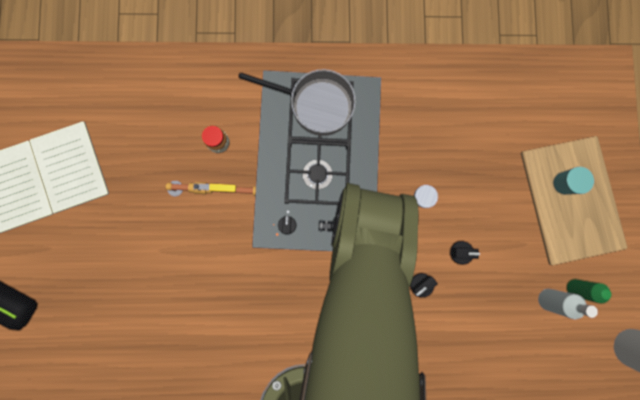

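Everything is in place: the lever is in line, the tin is at (426,196), the jar at (213,136) and the pan at (323,101), all unmoved. The knob has been held at the stop for more than 4 s. Handing in.

```bash
python3 -c "
from cell import hand_in
print(hand_in())"; python3 st.py
```

```text
the job is handed in; nothing more can be done
None
the job is handed in; nothing more can be done
```

The job is handed in: the gas lever is open, the knob is fitted on the spindle with its pointer towards the off dot, and the gripper is still holding it pressed in. `hand_in` gives no verdict, so success rests on my own checks below.

**What I did**
- **Lever:** I pushed it round with shut fingers until an 18 N push no longer moved it. From above it lay in line with the pipe (3.2° against 2.8° in the image).
- **Knob:** I took the smallest loose one. I centred it by closing on the bar's ends, then gripped it across the bar, turned it to the dot and slid it onto the spindle.
- **Press:** I pushed it to the hard stop twice. The first hold lasted about 4 s. I then eased it up once to check the spring and pressed it in again.

**Last checks**
- **Spring:** it pushed back with 4.8 N at tool height 92.3 mm and 6.1 N at 91.0 mm. That puts full travel at about 88 mm, and the hold was at 87.1 mm.
- **Final hold:** it was steady for about 4 s at roughly 39 N down, with tool tilt about 0.004 rad and jaw direction 86.8° against a target of 86.8°.
- **Tin, jar and saucepan:** they stood at the same pixels as at the start.

**What disagreed**
- A steady side force of about 15 N along x remained on the tool and did not ease with small corrections.
- The tool sat 0.5 mm lower at the second press than when it first hit the stop, so the knob may have slipped slightly in the grip.
- The pointer was hidden by the gripper at the end, so its direction rests on the measured jaw angle.

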